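# Square up the primed panels

## Task

Slide the painting panel off the raised ledge onto the two panels lying beside it on the stacking board, then push the pile square, so that all three lie flat on top of one another, edges in line and snug against both fences. Keep every panel's white face up and leave the other things on the table alone.

Things in the scene. Friction and masses are not known exactly. Their poses are not given: they have to be found in the camera images.
- board: wooden stacking board fixed to the table: 10 mm thick base, x -110 to 75, y -205 to 205 mm in its frame; origin on the table, z up. Back fence along y: inner face at x = 60, spanning y 30 to 205. Side fence along x: inner face at y = 190, spanning x -95 to 75. Fences 15 mm thick, tops 48 mm above the table. A solid ledge is at the -y end. Panels slide on it all with friction about 0.4.
- seat (a point): point on the base's upper face (10 mm above the table), at board x 0, y 110 mm, axes as the board: where the centre of the bottom panel's underside lies when the panel touches both fences. A squared panel covers x -60 to 60, y -80 to 80 mm about it.
- ledge (a point): centre of the top face of the solid ledge (board x -105 to 50, y -205 to -32 mm), 40 mm above the table, 2 mm above the top of the two-panel pile; axes as the board. Between the ledge and the squared pile's place is an open gap of bare base, 62 mm wide (board y -32 to 30).
- panel_bottom: painting panel, a rigid wooden slab 120 (its x) x 160 (its y) x 14 mm (z), white primed face up, bare wood edges, about 0.17 kg; origin at the centre of its underside. Lies on the base near the corner, askew: its centre 12 to 28 mm (x) and 10 to 18 mm (y) short of the seat, turned up to 0.1 rad.
- panel_middle: painting panel, a rigid wooden slab 120 (its x) x 160 (its y) x 14 mm (z), white primed face up, bare wood edges, about 0.17 kg; origin at the centre of its underside. Lies askew on the bottom panel, placed within the same limits.
- panel_ledge: painting panel, a rigid wooden slab 120 (its x) x 160 (its y) x 14 mm (z), white primed face up, bare wood edges, about 0.17 kg; origin at the centre of its underside. Lies on the ledge, turned up to 0.08 rad, centre 12 to 30 mm nearer -x than the seat; may jut past the ledge's ends. Pushed along board +y it bridges the gap and drops 2 mm onto the pile.
- paint_tray: bystander: black eight-sided tray, 180 mm across, with three closed paint pots, 40 mm high; origin at the centre of its underside
- brush_jar: bystander: white ceramic jar, 76 mm across and 100 mm high, with brushes standing up to 225 mm; origin at the centre of its underside
- paint_bottle: bystander: white plastic bottle, 60 mm across and 150 mm high; origin at the centre of its underside
- flat_brush: bystander: brush lying on the table, about 200 mm long; origin on its underside
Things that resemble listed ones, but are neither listed nor needed, are in the scene too. Leave any blue or yellow look-alike of the panel_middle alone.

How it is judged:
At the end, for the whole second after the job is handed in: Three panels piled flat (0.05 rad) on the base, the one from the ledge on top (heights within 3 mm), each within 3.5 mm along x and y of where it touches both fences, turned under 0.035 rad from them, at rest (x of panel_bottom in the frame of seat between -0.0035 and 0.0035 m and y of panel_bottom in the frame of seat between -0.0035 and 0.0035 m and z of panel_bottom in the frame of seat between -0.003 and 0.003 m and angle between the y axis of each of panel_bottom, panel_middle, panel_ledge and the y axis of board, either way round below 0.035 rad and angle between each of panel_bottom, panel_middle, panel_ledge's own z axis and vertical below 0.05 rad and linear speed of each of panel_bottom, panel_middle, panel_ledge below 0.01 m/s and x of panel_middle in the frame of seat between -0.0035 and 0.0035 m and y of panel_middle in the frame of seat between -0.0035 and 0.0035 m and z of panel_middle in the frame of seat between 0.011 and 0.017 m and x of panel_ledge in the frame of seat between -0.0035 and 0.0035 m and y of panel_ledge in the frame of seat between -0.0035 and 0.0035 m and z of panel_ledge in the frame of seat between 0.025 and 0.031 m).
It fails at once if a panel tips more than 0.5 rad (angle between any of panel_bottom, panel_middle, panel_ledge's own z axis and vertical above 0.5 rad).
It fails at once if a bystander is moved more than 20 mm (distance of any of paint_tray, brush_jar, paint_bottle, flat_brush from where it was at the start of the episode above 0.02 m).
It also fails if it takes over 72 s, if anything falls off the work surface, if the arm or the gripper's body presses on something with over 40 N, if the wrist force passes 120 N, or if a joint passes its speed limit or range.

## Robot

A 6-joint arm with a two-finger parallel gripper is mounted at the origin on the work surface. World frame = base frame: x ahead of the robot, y to its left, z up, the work surface at z = 0. Lengths are in m, angles in rad, forces in N, time in s.
With the tool pointing down it reaches from about 0.425 to 0.95 m from the base axis. Payload 3.5 kg.
Tool frame: the origin (TCP) lies on the centre line of the jaws, within the pads' length; the fingertips stand 14 mm ahead of it and the grasp point (between the pads) lies 5 mm behind it (tips_ahead is the distance from the TCP to the fingertips, in m); y points along the fingers, z is the direction in which the jaws open and shut, and the axes are right-handed (so a half turn about y gives the same grasp; the last joint's range is limited). The gripper opens to 85 mm and grips with 20 to 120 N. Pads are 22 mm wide; open, the fingers measure 114 mm over their backs; the gripper's body (76 mm by 85 mm) begins 54 mm behind the grasp point. The pads swing forward as they close: fully open they stand 13 mm farther back than shut.
Start: joints at [-1.382, 0.286, 1.577, -0, 1.279, -0.15], TCP at [0.224, -0.637, 0.245] pointing down, gripper open.
Joint ranges: [-2.77, 2.77], [-0.9, 2.22], [0.21, 2.48], [-1.53, 4.67], [0.24, 2.81], [-2.84, 2.84]. Speed limits (rad/s): [2.79, 2.79, 3.14, 3.14, 3.14, 3.14].

## Interface

Orientations are given as a unit quaternion [x, y, z, w].
In Python, from plant import get_state, read_camera, sign_off, tips_ahead gives the robot as it stands.
- The arm moves only by the tool send_rows, never from a script. Its argument "plan" is a list of rows, each a list of 2 entries, a list of its own where there are three numbers: the shift along the tool's x, y, z in units of 12 cm (1.0 is 12 cm), then the turn, a rotation vector about the tool's x, y, z in units of 360 degrees (1.0 is 360 degrees). In form: [[[tx, ty, tz], [rx, ry, rz]], ...]. A call has 1 to 12 rows; each row shifts and turns the commanded pose from where the row before left it, along the tool's axes as they then stand; what a row does not reach is not made up. A row lasts 1/10 s, in which the tool goes at most 50 mm and 8.59 degrees, less where a joint would pass 70% of its speed; a pose out of reach is approached as far as the arm can. A call with a number of a shift or a turn outside -1 to 1 is refused whole. A call with a gripper value outside its range is refused whole. "gripper" is the closure, from 0 (fully open) to 1 (shut), set as the call begins (left out, the last holds). The fingers move at their own pace and stop on an object; "grip_force" is the grip in N (left out, the last holds). Time passes only in rows, so rows that do not move let the fingers close. It gives the time, the measured TCP pose, the force and the opening at its end, in the units of the state.
- get_state(): the state, without advancing time (a new reading comes with each control period).
- read_camera(name): name is "scene" or "top"; returns a dict with "img" (480x640x3 uint8, blue, green, red), "fx", "fy", "cx", "cy" (pixels), "D" ([k1, k2, p1, p2, k3] as OpenCV has them; the pictures are not rectified), "world_from_camera" (4x4, takes a point from camera to world coordinates). Camera axes: x right, y down, z forward; pixel columns grow to the right and rows downward; lengths in m; the calibration is good to about 2 mm. A picture is of the moment at which its call begins. There is no depth.
- sign_off(): hands the job in, once; it reports no verdict.
The state is a dict: "time": time; "qpos": joint angles; "dq": joint speeds; "joint_efforts": joint torques, N m; "eef_pos": TCP position; "tcp_rot": TCP orientation; "contact_force": force on the tool from outside, world axes, zero at the start; "wrist_torque": the same for the moment, N m; "opening": opening from 0.0 (shut) to 1.0 (fully open).
Only numpy, scipy, OpenCV 4.12 (cv2) and the standard library are available. Lean on these libraries where they do the work, as an engineer would, in place of code of your own. Each camera call takes 0.05 s, during which the arm holds its last target. There are 200 camera calls.

## Working session

There is one attempt and no reset: what is moved stays moved. The work goes in short steps, Python scripts to look and compute and a tool call to move; the robot and the scene stay as the last step left them, time stands still between calls to the robot, and variables do not carry over. Pictures are saved under pics/ and viewed, about 8 in all and at most 12, crops included, and the job is handed in when it is done.

Besides the shell and the picture viewer there is one more tool, called after ">>>" as name(argument=value, ...) on one line, values as JSON. send_rows: Moves the arm, as the interface text tells. Its arguments: {"type":"object","properties":{"plan":{"type":"array"},"gripper":{"type":"number"},"grip_force":{"type":"number"}},"required":["plan"]}

```bash
ls; mkdir -p pics; python3 - <<'E'
from plant import *
import cv2,json
s=get_state()
for k,v in s.items(): print(k,v)
print(tips_ahead)
for n in ("scene","top"):
    c=read_camera(n); cv2.imwrite(f"pics/{n}0.png",c["img"])
    print(n,c["fx"],c["fy"],c["cx"],c["cy"],c["D"]); print(c["world_from_camera"])
E
```

```text
pics
time 0.0
qpos [-1.38200428e+00  2.87178946e-01  1.57820972e+00 -2.51309784e-05
  1.27857166e+00 -1.49982467e-01]
dq [ 1.09166291e-03  9.18183763e-05  4.86143843e-04  1.29142258e-03
 -1.48028162e-04  1.46894741e-03]
joint_efforts [-3.44250575e-04 -4.05979729e+01 -2.92626804e+01 -1.46777616e-04
  5.87197370e-03 -7.35774620e-06]
eef_pos [ 0.22423744 -0.63599487  0.24392056]
tcp_rot [-0.11923013  0.6978227  -0.69614914  0.11918064]
contact_force [ 0.26773058 -0.28586798 -0.2622257 ]
wrist_torque [-0.01222341  0.03654232 -0.04404567]
opening 0.9994452143777677
0.014
scene 433.7072001831178 433.7072001831178 318.3161593840578 237.1090419943085 [-0.03694626  0.          0.          0.          0.        ]
[[ 0.30269407  0.5208649  -0.79817045  1.45664221]
 [ 0.95308327 -0.16284825  0.25517196 -0.28498633]
 [ 0.00292946 -0.83796194 -0.54572082  0.69877435]
 [ 0.          0.          0.          1.        ]]
top 559.166329940284 559.166329940284 327.1665427271835 236.45623429528308 [0.01514627 0.         0.         0.         0.        ]
[[ 0.00759742 -0.98737752  0.15820211  0.34867326]
 [-0.99994444 -0.00634547  0.00841726 -0.01954001]
 [-0.00730715 -0.15825727 -0.98737087  1.30901506]
 [ 0.          0.          0.          1.        ]]
```

View pics/scene0.png

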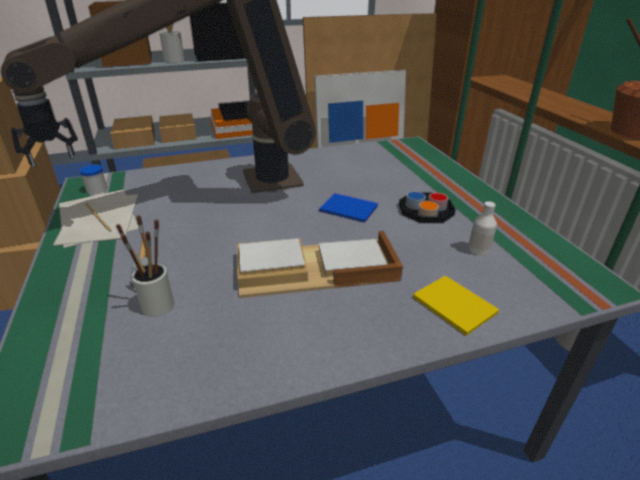

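View pics/top0.png

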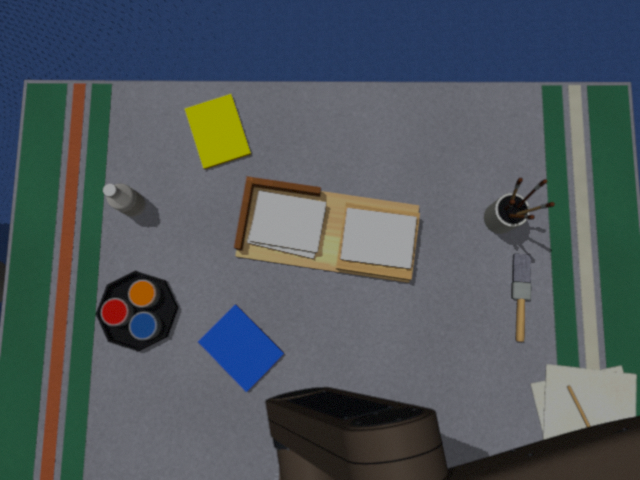

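The scene view shows the board at about (320,265), with the ledge panel at (272,255) and the pile at (352,254). The top view shows the pile at (288,222), the ledge panel at (378,238) and the brown fences at the upper left.

Things that could be mistaken for the panels, by top-view pixel:
- **Blue slab:** (240,347)
- **Yellow slab:** (217,131)
- **White paper:** (585,400)

I choose the white slabs on the board and will check that choice in a close crop with measured contours.

```bash
cat > h.py <<'E'
import numpy as np, cv2
from plant import *
def und(c,p):
    K=np.array([[c["fx"],0,c["cx"]],[0,c["fy"],c["cy"]],[0,0,1]])
    return cv2.undistortPoints(np.float64(p).reshape(-1,1,2),K,np.float64(c["D"])).reshape(-1,2)
def rays(c,p):
    T=np.array(c["world_from_camera"]); u=und(c,p)
    return T[:3,3], np.c_[u,np.ones(len(u))]@T[:3,:3].T
def plane(c,p,z):
    o,d=rays(c,p); return o+d*((z-o[2])/d[:,2])[:,None]
def tri(c1,p1,c2,p2):
    P=[np.linalg.inv(np.array(c["world_from_camera"]))[:3] for c in (c1,c2)]
    X=cv2.triangulatePoints(P[0],P[1],und(c1,p1).T,und(c2,p2).T); return (X[:3]/X[3]).T
def quad(cnt):
    """corners from line fits to the contour, subpixel"""
    hull=cv2.convexHull(cnt); q=cv2.approxPolyN(hull,4,ensure_convex=True).reshape(4,2).astype(float)
    pts=cnt.reshape(-1,2).astype(float); L=[]
    for i in range(4):
        a,b=q[i],q[(i+1)%4]; t=(b-a)/np.linalg.norm(b-a); r=pts-a
        k=(abs(r@[-t[1],t[0]])<2)&(r@t>4)&(r@t<np.linalg.norm(b-a)-4)
        vx,vy,x,y=cv2.fitLine(pts[k].astype(np.float32),cv2.DIST_HUBER,0,.01,.01).ravel()
        L.append(np.cross([x,y,1],[x+vx,y+vy,1]))
    P=[np.cross(L[i-1],L[i]) for i in range(4)]
    return np.array([p[:2]/p[2] for p in P])
def up(img,x,y,w,h,s=8): return cv2.resize(img[y:y+h,x:x+w],None,fx=s,fy=s,interpolation=cv2.INTER_CUBIC)
E
python3 - <<'E'
from h import *
out=[]
for n,(x,y,w,h) in (("top",(225,165,205,130)),("scene",(225,225,190,75))):
    c=read_camera(n); im=up(c["img"],x,y,w,h)
    hsv=cv2.cvtColor(im,cv2.COLOR_BGR2HSV)
    m=((hsv[...,1]<28)&(hsv[...,2]>160)).astype(np.uint8)*255
    m=cv2.morphologyEx(m,cv2.MORPH_OPEN,np.ones((9,9)))
    cs=[k for k in cv2.findContours(m,cv2.RETR_EXTERNAL,cv2.CHAIN_APPROX_NONE)[0] if cv2.contourArea(k)>8000]
    for k in cs:
        r=cv2.minAreaRect(k); print(n,cv2.contourArea(k),np.median(hsv[...,2][m>0]),r[0][0]/8+x,r[0][1]/8+y)
        cv2.drawContours(im,[k],-1,(0,0,255),1)
    s=780/im.shape[1]
    out.append(cv2.resize(im,None,fx=s,fy=s)[: 600,:])
    for p in ((290,215),(275,252),(290,255),(300,188),(332,230),(260,220)) if n=="top" else ():
        print(p,c["img"][p[1],p[0]], cv2.cvtColor(c["img"],cv2.COLOR_BGR2HSV)[p[1],p[0]])
im=np.vstack(out); im=cv2.resize(im,None,fx=min(1,600/im.shape[0]),fy=min(1,600/im.shape[0])); cv2.imwrite("pics/crop1.png",im); print(im.shape)
E
```

```text
top 203748.0 162.0 378.9760284423828 238.03363037109375
top 193858.0 162.0 287.41698455810547 221.26061248779297
(290, 215) [162 160 159] [110   5 162]
(275, 252) [103 147 159] [ 24  90 159]
(290, 255) [ 93 134 154] [ 20 101 154]
(300, 188) [31 59 98] [ 13 174  98]
(332, 230) [102 146 161] [ 22  93 161]
(260, 220) [162 161 159] [100   5 162]
scene 97290.5 186.0 352.5314407348633 253.77020645141602
scene 103519.0 186.0 271.3260192871094 254.56457138061523
(600, 583, 3)
```

View pics/crop1.png

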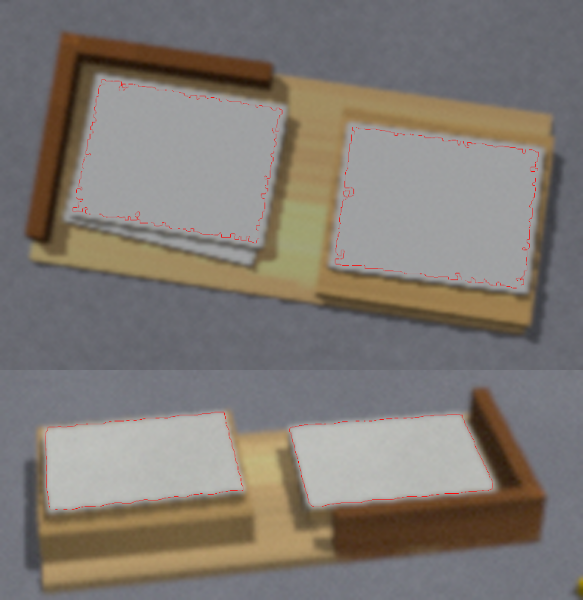

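The crop confirms the three white panels: the pile by the brown fences and the ledge panel on the right, with a sliver of the bottom panel below the pile. Next come heights and poses.

```bash
cat > meas.py <<'E'
from h import *
ROI={"top":(225,165,205,130),"scene":(225,225,190,75)}
def whites(n,c):
    x,y,w,h=ROI[n]; im=up(c["img"],x,y,w,h); hsv=cv2.cvtColor(im,cv2.COLOR_BGR2HSV)
    thr=130 if n=="top" else 145
    m=((hsv[...,1]<45)&(hsv[...,2]>thr)).astype(np.uint8)*255
    m=cv2.morphologyEx(m,cv2.MORPH_OPEN,np.ones((35,35)))
    cs=[k for k in cv2.findContours(m,cv2.RETR_EXTERNAL,cv2.CHAIN_APPROX_NONE)[0] if cv2.contourArea(k)>40000]
    return [(quad(k)+.5)/8-.5+[x,y] for k in cs]
def order(P): # by angle about centre, start at (+x,+y) 
    d=P-P.mean(0); i=np.argsort(np.arctan2(d[:,1],d[:,0])); return i
def fence(c):
    x,y,w,h=ROI["top"]; im=up(c["img"],x,y,w,h); hsv=cv2.cvtColor(im,cv2.COLOR_BGR2HSV)
    m=((hsv[...,1]>140)&(hsv[...,2]<125)).astype(np.uint8)*255
    m=cv2.morphologyEx(m,cv2.MORPH_OPEN,np.ones((15,15)))
    k=max(cv2.findContours(m,cv2.RETR_EXTERNAL,cv2.CHAIN_APPROX_NONE)[0],key=cv2.contourArea)
    hull=cv2.convexHull(k)
    q=cv2.approxPolyN(hull,5,ensure_convex=True).reshape(-1,2).astype(float)
    return (k.reshape(-1,2)+.5)/8-.5+[x,y],(q+.5)/8-.5+[x,y]
E
python3 - <<'E'
from meas import *
ct,cs=read_camera("top"),read_camera("scene")
wt,ws=whites("top",ct),whites("scene",cs)
wt.sort(key=lambda q:q[:,0].mean()); ws.sort(key=lambda q:-q[:,0].mean())
for nm,a,b in zip(("pile","ledge"),wt,ws):
    pa,pb=plane(ct,a,.05),plane(cs,b,.05)
    a,b=a[order(pa[:,:2])],b[order(pb[:,:2])]
    X=tri(ct,a,cs,b); print(nm,"tri z",X[:,2].round(4),"c",X.mean(0).round(4)); print(X.round(4))
    P=plane(ct,a,.054 if nm=="ledge" else .038); 
    print(" plane c",P.mean(0).round(4)," sides",[np.linalg.norm(P[i]-P[i-1]).round(4) for i in range(4)])
    P2=plane(cs,b,.054 if nm=="ledge" else .038); print(" scene plane c",P2.mean(0).round(4))
    print(" edge angles",[np.arctan2(*(P[i]-P[i-1])[[1,0]]).round(4) for i in range(4)])
k,q=fence(ct); F=plane(ct,k,.048); Q=plane(ct,q,.048); print("fence hull",Q.round(4))
np.save("fence.npy",F[:,:2])
E
```

```text
pile tri z [0.0392 0.0364 0.0367 0.0382] c [0.5888 0.0845 0.0376]
[[ 0.5165  0.0148  0.0392]
 [ 0.6357 -0.0041  0.0364]
 [ 0.6604  0.1529  0.0367]
 [ 0.5426  0.1743  0.0382]]
 plane c [0.5887 0.0845 0.038 ]  sides [np.float64(0.1627), np.float64(0.1201), np.float64(0.1586), np.float64(0.1191)]
 scene plane c [0.5892 0.0842 0.038 ]
 edge angles [np.float64(-1.7335), np.float64(-0.1641), np.float64(1.415), np.float64(2.9434)]
ledge tri z [0.0554 0.0519 0.0516 0.0544] c [ 0.5487 -0.1246  0.0533]
[[ 0.4793 -0.1956  0.0554]
 [ 0.598  -0.2116  0.0519]
 [ 0.6179 -0.0531  0.0516]
 [ 0.4995 -0.0381  0.0544]]
 plane c [ 0.5484 -0.1249  0.054 ]  sides [np.float64(0.1593), np.float64(0.1191), np.float64(0.1597), np.float64(0.1188)]
 scene plane c [ 0.5496 -0.1244  0.054 ]
 edge angles [np.float64(-1.6972), np.float64(-0.1277), np.float64(1.4462), np.float64(3.0173)]
fence hull [[0.6659 0.0109 0.048 ]
 [0.6493 0.0075 0.048 ]
 [0.5181 0.1907 0.048 ]
 [0.5257 0.2029 0.048 ]
 [0.6906 0.1791 0.048 ]]
```

```bash
cat > board.py <<'E'
from h import *
from scipy.spatial.transform import Rotation as R
F=np.load("fence.npy")
def fit(a,b):
    a,b=np.array(a),np.array(b); t=(b-a)/np.linalg.norm(b-a); r=F-a
    k=(abs(r@[-t[1],t[0]])<.004)&(r@t>.015)&(r@t<np.linalg.norm(b-a)-.015)
    return cv2.fitLine(F[k].astype(np.float32),cv2.DIST_HUBER,0,.01,.01).ravel()
l1=fit([.6659,.0109],[.6906,.1791]); l2=fit([.6906,.1791],[.5257,.2029])
C=np.linalg.solve(np.c_[l1[:2],-l2[:2]],l2[2:]-l1[2:])[0]*l1[:2]+l1[2:]
y1=np.arctan(-l1[0]/l1[1]); y2=np.arctan(l2[1]/l2[0]); yaw=(y1+y2)/2
ex=np.array([np.cos(yaw),np.sin(yaw)]); ey=np.array([-ex[1],ex[0]])
O=C-.075*ex-.205*ey
def tob(p): d=np.asarray(p)[...,:2]-O; return np.stack([d@ex,d@ey],-1)
def where():
    s=get_state(); T=R.from_quat(s["tcp_rot"]).as_matrix(); b=tob(s["eef_pos"])
    j=T[:2,2]; a=np.arctan2(j@ey,j@ex)
    return s,T,b,a
def plan(bx,by,z,jaw):
    """shift in tool axes (units 12 cm), turn about tool y (rev), jaw= wanted angle of jaw line in board frame"""
    s,T,b,a=where(); p=O+bx*ex+by*ey
    d=T.T@(np.r_[p,z]-s["eef_pos"]); da=(jaw-a+np.pi/2)%np.pi-np.pi/2
    print("t",round(s["time"],2),"board",(b*1e3).round(1),"z",(s["eef_pos"][2]*1e3).round(1),"jaw",round(a,3),"tool y",T[:,1].round(3))
    print(" shift/12cm",(d/.12).round(3)," turn y rev",round(-da/2/np.pi,4), "dist",np.linalg.norm(d).round(3))
E
python3 - <<'E'
from board import *
print("yaws",y1,y2,"O",O,"seat",O+.11*ey)
print("mid",tob([.5887,.0845]),"ledge",tob([.5487,-.1246]))
ct=read_camera("top"); print("jar",tob(plane(ct,[[510,208]],.1)))
plan(-.022,-.228,.20,0)
s,T,b,a=where(); print(T.round(3),a)
E
```

```text
yaws -0.14471361 -0.14380524 O [ 0.58634126 -0.0133674 ] seat [0.6021548  0.09548999]
mid [-0.01173514  0.09718991] ledge [-0.02125952 -0.11548848]
jar [[ 0.07889943 -0.39011276]]
t 0.35 board [-268.7 -668.7] z 245.0 jaw -1.088 tool y [-0.     0.001 -1.   ]
 shift/12cm [-3.526  0.377 -2.297]  turn y rev -0.1731 dist 0.507
[[-0.943 -0.     0.332]
 [-0.332  0.001 -0.943]
 [-0.    -1.    -0.001]] -1.087750867401929
```

>>> send_rows(plan=[[[-0.29, 0, -0.19], [0, 0, 0]], [[-0.29, 0, -0.19], [0, 0, 0]], [[-0.29, 0, -0.19], [0, 0, 0]], [[-0.29, 0, -0.19], [0, 0, 0]], [[-0.29, 0, -0.19], [0, 0, 0]], [[-0.29, 0, -0.19], [0, 0, 0]], [[-0.29, 0, -0.19], [0, 0, 0]], [[-0.29, 0, -0.19], [0, 0, 0]], [[-0.29, 0, -0.19], [0, 0, 0]], [[-0.29, 0, -0.19], [0, 0, 0]], [[-0.29, 0, -0.19], [0, 0, 0]], [[-0.29, 0, -0.19], [0, 0, 0]]], gripper=0.15)

```text
time: 1.55
eef_pos: [0.5281, -0.2383, 0.2456]
tcp_rot: [0.119, -0.697, 0.697, -0.119]
contact_force: [1.1, -0.6, 0.8]
opening: 0.85
```

>>> send_rows(plan=[[[0, 0, 0], [0, -0.022, 0]], [[0, 0, 0], [0, -0.022, 0]], [[0, 0, 0], [0, -0.022, 0]], [[0, 0, 0], [0, -0.022, 0]], [[0, 0, 0], [0, -0.022, 0]], [[0, 0, 0], [0, -0.022, 0]], [[0, 0, 0], [0, -0.022, 0]], [[0, 0, 0], [0, -0.019, 0]], [[0, 0, 0], [0, 0, 0]]])

```text
time: 2.45
eef_pos: [0.5273, -0.2397, 0.2454]
tcp_rot: [0.462, -0.535, 0.535, -0.462]
contact_force: [-0.9, -0.4, 0.0]
opening: 0.854
```

```bash
python3 - <<'E'
from board import *
plan(-.022,-.228,.10,0)
s=get_state(); print(s["opening"],s["qpos"].round(2) if hasattr(s["qpos"],"round") else s["qpos"],s["contact_force"])
E
```

```text
t 2.45 board [ -25.9 -232.5] z 245.4 jaw -0.001 tool y [ 0. -0. -1.]
 shift/12cm [-0.038  1.212  0.033]  turn y rev -0.0001 dist 0.146
0.8537674485048963 [-0.6   0.08  1.82  0.    1.25 -0.46] [-0.8599874  -0.44966873  0.01887368]
```

>>> send_rows(plan=[[[0, 0.34, 0.011], [0, 0, 0]], [[0, 0.34, 0.011], [0, 0, 0]], [[0, 0.34, 0.011], [0, 0, 0]], [[0, 0.34, 0], [0, 0, 0]], [[0, 0.34, 0], [0, 0, 0]], [[0, 0.08, 0], [0, 0, 0]], [[0, 0.04, 0], [0, 0, 0]], [[0, 0, 0], [0, 0, 0]], [[0, 0, 0], [0, 0, 0]]])

```text
time: 3.35
eef_pos: [0.5329, -0.2414, 0.0295]
tcp_rot: [0.462, -0.533, 0.537, -0.463]
contact_force: [-0.3, -1.0, -0.2]
opening: 0.85
```

>>> send_rows(plan=[[[0, 0.02, 0], [0, 0, 0]], [[0, 0.02, 0], [0, 0, 0]], [[0, 0.02, 0], [0, 0, 0]], [[0, 0.02, 0], [0, 0, 0]], [[0, 0.02, 0], [0, 0, 0]], [[0, 0, 0], [0, 0, 0]]])

```text
time: 3.95
eef_pos: [0.5308, -0.2401, 0.0143]
tcp_rot: [-0.463, 0.535, -0.535, 0.462]
contact_force: [-0.3, -0.5, 0.3]
opening: 0.851
```

>>> send_rows(plan=[[[0, 0.02, 0], [0, 0, 0]], [[0, 0.02, 0], [0, 0, 0]], [[0, 0, 0], [0, 0, 0]]])

```text
time: 4.25
eef_pos: [0.5309, -0.2401, 0.0096]
tcp_rot: [-0.463, 0.535, -0.535, 0.462]
contact_force: [-0.2, 0.7, -0.3]
opening: 0.85
```

>>> send_rows(plan=[[[0, 0.015, 0], [0, 0, 0]], [[0, 0.015, 0], [0, 0, 0]], [[0, 0, 0], [0, 0, 0]]])

```text
time: 4.55
eef_pos: [0.531, -0.2402, 0.0062]
tcp_rot: [-0.463, 0.535, -0.535, 0.462]
contact_force: [-0.5, -0.6, 0.3]
opening: 0.85
```

>>> send_rows(plan=[[[0, 0.013, 0], [0, 0, 0]], [[0, 0.012, 0], [0, 0, 0]], [[0, 0, 0], [0, 0, 0]]])

```text
time: 4.85
eef_pos: [0.5315, -0.2405, 0.0055]
tcp_rot: [-0.463, 0.535, -0.534, 0.462]
contact_force: [-5.2, 2.4, 11.8]
opening: 0.851
```

>>> send_rows(plan=[[[0, -0.2, 0], [0, 0, 0]], [[0, -0.205, 0], [0, 0, 0]], [[-0.1, 0, 0], [0, 0, 0]], [[-0.1, 0, 0], [0, 0, 0]], [[-0.1, 0, 0], [0, 0, 0]], [[0, 0, 0], [0, 0, 0]]])

```text
time: 5.45
eef_pos: [0.5355, -0.2021, 0.0504]
tcp_rot: [-0.463, 0.536, -0.533, 0.463]
contact_force: [0.3, -0.3, -0.8]
opening: 0.849
```

```bash
python3 - <<'E'
from board import *
plan(-.022,.005,.052,0)
c=read_camera("scene"); t=read_camera("top")
a=up(c["img"],200,190,220,110,4)[:, :800]; cv2.imwrite("pics/s1.png",cv2.resize(a,(800,400)))
E
```

```text
t 5.45 board [ -23.2 -194.1] z 50.4 jaw 0.001 tool y [-0.003  0.002 -1.   ]
 shift/12cm [-1.659 -0.01   0.012]  turn y rev 0.0002 dist 0.199
```

View pics/s1.png

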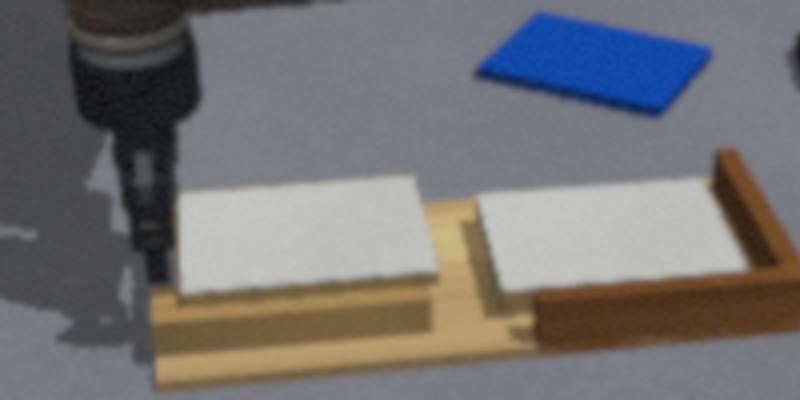

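The fingers at (155,240) bear on the ledge panel's near edge and it is moving, so I push on.

>>> send_rows(plan=[[[-0.12, 0, 0.001], [0, 0, 0]], [[-0.12, 0, 0.001], [0, 0, 0]], [[-0.12, 0, 0.001], [0, 0, 0]], [[-0.12, 0, 0.001], [0, 0, 0]], [[-0.12, 0, 0.001], [0, 0, 0]], [[-0.12, 0, 0.001], [0, 0, 0]], [[-0.12, 0, 0.001], [0, 0, 0]], [[-0.12, 0, 0.001], [0, 0, 0]], [[-0.12, 0, 0], [0, 0, 0]], [[-0.12, 0, 0], [0, 0, 0]], [[-0.12, 0, 0], [0, 0, 0]], [[0, 0, 0], [0, 0, 0]]])

```text
time: 6.75
eef_pos: [0.5604, -0.0462, 0.0521]
tcp_rot: [-0.463, 0.535, -0.534, 0.463]
contact_force: [0.6, -0.8, -0.7]
opening: 0.848
```

>>> send_rows(plan=[[[-0.1, 0, 0], [0, 0, 0]], [[-0.1, 0, 0], [0, 0, 0]], [[-0.1, 0, 0], [0, 0, 0]], [[-0.04, 0, 0], [0, 0, 0]], [[0, 0, 0], [0, 0, 0]]])

```text
time: 7.25
eef_pos: [0.5662, -0.0068, 0.0521]
tcp_rot: [-0.463, 0.535, -0.535, 0.463]
contact_force: [-0.4, -0.7, -0.6]
opening: 0.852
```

```bash
python3 - <<'E'
from board import *
plan(-.022,-.01,.018,0)
t=read_camera("top"); c=read_camera("scene")
a=cv2.resize(up(t["img"],215,160,220,140,4),(700,445)); cv2.imwrite("pics/t2.png",a)
E
```

```text
t 7.25 board [-20.9   3.6] z 52.1 jaw 0.0 tool y [-0.  0. -1.]
 shift/12cm [ 0.113  0.284 -0.009]  turn y rev 0.0001 dist 0.037
```

View pics/t2.png

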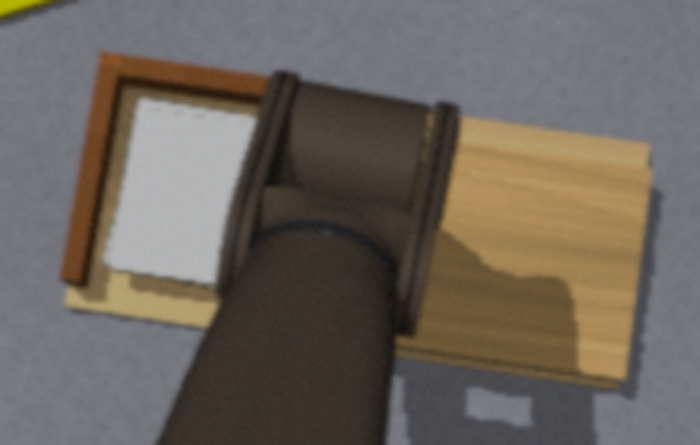

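The ledge panel, at (180,190) in the crop, now lies on the pile about 13 mm short of the side fence. I back off, drop into the gap and push all three.

>>> send_rows(plan=[[[0.06, 0, 0], [0, 0, 0]], [[0.055, 0, 0], [0, 0, 0]], [[0, 0.1, 0], [0, 0, 0]], [[0, 0.1, 0], [0, 0, 0]], [[0, 0.07, 0], [0, 0, 0]], [[0, 0, 0], [0, 0, 0]]])

```text
time: 7.95
eef_pos: [0.5623, -0.021, 0.0172]
tcp_rot: [-0.463, 0.536, -0.534, 0.461]
contact_force: [0.7, 0.8, -0.5]
opening: 0.848
```

>>> send_rows(plan=[[[-0.05, 0, 0], [0, 0, 0]], [[-0.05, 0, 0], [0, 0, 0]], [[-0.05, 0, 0], [0, 0, 0]], [[-0.03, 0, 0], [0, 0, 0]], [[0, 0, 0], [0, 0, 0]]])

```text
time: 8.45
eef_pos: [0.5676, 0.0007, 0.0201]
tcp_rot: [0.462, -0.535, 0.535, -0.463]
contact_force: [0.3, 0.8, 0.2]
opening: 0.851
```

```bash
python3 - <<'E'
from board import *
plan(-.022,.019,.019,0)
E
```

```text
t 8.45 board [-20.6  11.2] z 20.1 jaw 0.0 tool y [ 0.001  0.    -1.   ]
 shift/12cm [-0.065  0.009 -0.012]  turn y rev 0.0 dist 0.008
```

>>> send_rows(plan=[[[-0.03, 0, 0], [0, 0, 0]], [[-0.02, 0, 0], [0, 0, 0]], [[-0.015, 0, 0], [0, 0, 0]], [[0, 0, 0], [0, 0, 0]]])

```text
time: 8.85
eef_pos: [0.5692, 0.007, 0.0201]
tcp_rot: [0.462, -0.534, 0.536, -0.463]
contact_force: [1.6, -4.7, -0.2]
opening: 0.851
```

>>> send_rows(plan=[[[-0.01, 0, 0], [0, 0, 0]], [[-0.01, 0, 0], [0, 0, 0]], [[0, 0, 0], [0, 0, 0]]])

```text
time: 9.15
eef_pos: [0.5699, 0.009, 0.0202]
tcp_rot: [0.462, -0.534, 0.536, -0.463]
contact_force: [1.6, -5.3, -0.8]
opening: 0.851
```

>>> send_rows(plan=[[[-0.01, 0, 0], [0, 0, 0]], [[-0.01, 0, 0], [0, 0, 0]], [[0, 0, 0], [0, 0, 0]]])

```text
time: 9.45
eef_pos: [0.5703, 0.0106, 0.0203]
tcp_rot: [0.462, -0.533, 0.536, -0.462]
contact_force: [1.7, -7.8, -0.5]
opening: 0.849
```

>>> send_rows(plan=[[[-0.01, 0, 0], [0, 0, 0]], [[-0.01, 0, 0], [0, 0, 0]], [[0, 0, 0], [0, 0, 0]]])

```text
time: 9.75
eef_pos: [0.5706, 0.0122, 0.0203]
tcp_rot: [0.463, -0.533, 0.537, -0.462]
contact_force: [0.9, -12.1, -0.3]
opening: 0.849
```

```bash
python3 - <<'E'
from board import *
plan(-.022,.019,.019,0)
E
```

```text
t 9.75 board [-19.3  23. ] z 20.3 jaw -0.0 tool y [ 0.003 -0.004 -1.   ]
 shift/12cm [ 0.034  0.011 -0.023]  turn y rev -0.0 dist 0.005
```

>>> send_rows(plan=[[[0.08, 0, 0], [0, 0, 0]], [[0.07, 0, 0], [0, 0, 0]], [[0, -0.3, 0], [0, 0, 0]], [[0, -0.3, 0], [0, 0, 0]], [[0, -0.3, 0], [0, 0, 0]], [[-0.2, 0, -0.21], [0, 0, 0]], [[-0.2, 0, -0.21], [0, 0, 0]], [[-0.2, 0, -0.21], [0, 0, 0]], [[-0.23, 0, -0.21], [0, 0, 0]], [[0, 0, 0], [0, 0, 0]]])

```text
time: 10.75
eef_pos: [0.478, 0.1129, 0.1267]
tcp_rot: [-0.464, 0.535, -0.533, 0.463]
contact_force: [-0.5, -0.1, 0.5]
opening: 0.851
```

>>> send_rows(plan=[[[0, 0, 0], [0, 0.023, 0]], [[0, 0, 0], [0, 0.023, 0]], [[0, 0, 0], [0, 0.023, 0]], [[0, 0, 0], [0, 0.023, 0]], [[0, 0, 0], [0, 0.023, 0]], [[0, 0, 0], [0, 0.023, 0]], [[0, 0, 0], [0, 0.023, 0]], [[0, 0, 0], [0, 0.023, 0]], [[0, 0, 0], [0, 0.023, 0]], [[0, 0, 0], [0, 0.023, 0]], [[0, 0, 0], [0, 0.02, 0]], [[0, 0, 0], [0, 0, 0]]])

```text
time: 11.95
eef_pos: [0.4815, 0.1098, 0.1275]
tcp_rot: [0.051, 0.705, -0.705, -0.052]
contact_force: [0.2, -0.7, 0.4]
opening: 0.846
```

```bash
python3 - <<'E'
from board import *
plan(-.122,.105,.019,np.pi/2)
from meas import whites
c=read_camera("scene"); cv2.imwrite("pics/s3.png",up(c["img"],220,180,200,130,4))
E
```

```text
t 11.95 board [-121.4  106.8] z 127.5 jaw -1.572 tool y [-0.001  0.    -1.   ]
 shift/12cm [0.004 0.904 0.015]  turn y rev -0.0002 dist 0.109
```

View pics/s3.png

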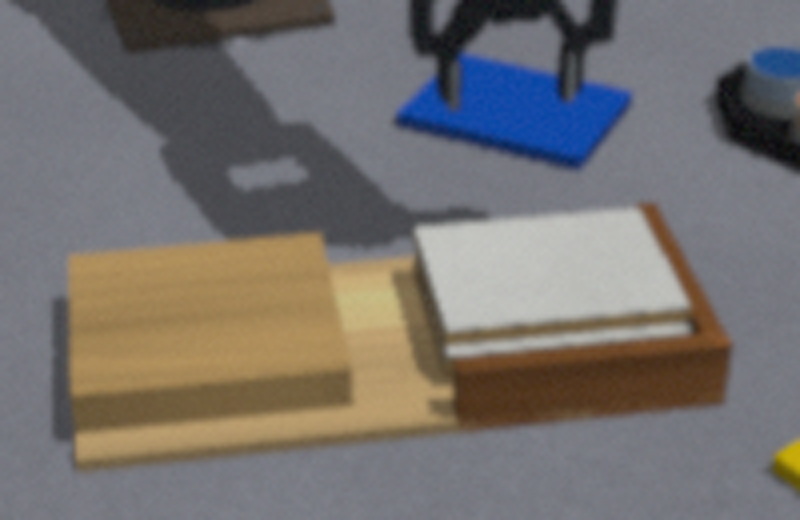

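The pile is tight to the side fence. Behind the back fence, the middle panel's white strip shows at (570,340), so the x push is still needed. I descend on the -x side and push +x.

>>> send_rows(plan=[[[0, 0.25, 0], [0, 0, 0]], [[0, 0.25, 0], [0, 0, 0]], [[0, 0.25, 0], [0, 0, 0]], [[0, 0.14, 0], [0, 0, 0]], [[0, 0, 0], [0, 0, 0]], [[-0.05, 0, 0], [0, 0, 0]], [[-0.05, 0, 0], [0, 0, 0]], [[-0.05, 0, 0], [0, 0, 0]], [[-0.05, 0, 0], [0, 0, 0]], [[-0.05, 0, 0], [0, 0, 0]], [[0, 0, 0], [0, 0, 0]]])

```text
time: 13.1
eef_pos: [0.5123, 0.1057, 0.0213]
tcp_rot: [0.052, 0.705, -0.705, -0.051]
contact_force: [-0.1, -0.7, -0.1]
opening: 0.853
```

>>> send_rows(plan=[[[-0.04, 0, 0], [0, 0, 0]], [[-0.04, 0, 0], [0, 0, 0]], [[-0.04, 0, 0], [0, 0, 0]], [[-0.03, 0, 0], [0, 0, 0]], [[-0.03, 0, 0], [0, 0, 0]], [[0, 0, 0], [0, 0, 0]]])

```text
time: 13.7
eef_pos: [0.5322, 0.1027, 0.0205]
tcp_rot: [-0.051, -0.705, 0.705, 0.052]
contact_force: [-3.5, 0.7, 1.4]
opening: 0.852
```

```bash
python3 - <<'E'
from board import *
plan(-.071,.105,.019,np.pi/2)
E
```

```text
t 13.7 board [-70.3 107.1] z 20.5 jaw -1.571 tool y [-0.002  0.    -1.   ]
 shift/12cm [0.006 0.013 0.017]  turn y rev -0.0001 dist 0.003
```

>>> send_rows(plan=[[[-0.01, 0, 0], [0, 0, 0]], [[-0.01, 0, 0], [0, 0, 0]], [[-0.01, 0, 0], [0, 0, 0]], [[0, 0, 0], [0, 0, 0]]])

```text
time: 14.1
eef_pos: [0.534, 0.1024, 0.0204]
tcp_rot: [-0.049, -0.705, 0.705, 0.053]
contact_force: [-9.5, 0.6, 5.3]
opening: 0.848
```

>>> send_rows(plan=[[[-0.01, 0, 0], [0, 0, 0]], [[-0.01, 0, 0], [0, 0, 0]], [[0, 0, 0], [0, 0, 0]]])

```text
time: 14.4
eef_pos: [0.5339, 0.1025, 0.0198]
tcp_rot: [-0.047, -0.705, 0.705, 0.056]
contact_force: [-15.4, 1.4, 9.0]
opening: 0.851
```

```bash
python3 - <<'E'
from board import *
plan(-.071,.105,.019,np.pi/2)
c=read_camera("scene"); cv2.imwrite("pics/s4.png",up(c["img"],290,210,130,90,6))
E
```

```text
t 14.4 board [-68.6 107.1] z 19.8 jaw -1.571 tool y [-0.013  0.001 -1.   ]
 shift/12cm [0.02  0.007 0.017]  turn y rev -0.0 dist 0.003
```

View pics/s4.png

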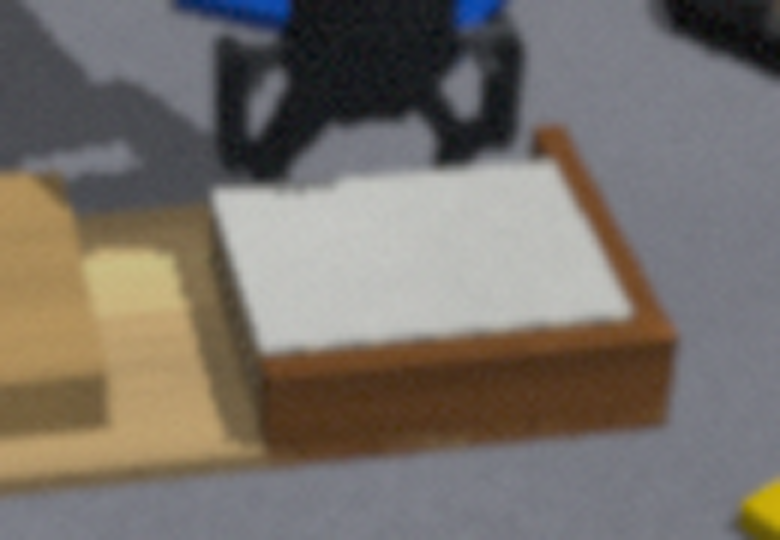

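>>> send_rows(plan=[[[0.1, 0, 0], [0, 0, 0]], [[0.15, 0, 0], [0, 0, 0]], [[0.15, -0.3, 0], [0, 0, 0]], [[0, -0.3, 0], [0, 0, 0]], [[0, -0.3, 0], [0, 0, 0]], [[0, 0, 0.38], [0, 0, 0]], [[0, 0, 0.38], [0, 0, 0]], [[0, 0, 0.38], [0, 0, 0]], [[0, 0, 0.38], [0, 0, 0]], [[0, 0, 0.38], [0, 0, 0]], [[0, 0, 0.38], [0, 0, 0]], [[0, 0, 0], [0, 0, 0]]])

```text
time: 15.65
eef_pos: [0.4523, -0.1675, 0.1304]
tcp_rot: [-0.056, -0.703, 0.707, 0.052]
contact_force: [-0.5, 0.6, -0.1]
opening: 0.849
```

```bash
python3 - <<'E'
from meas import *
from board import *
plan(-.02,-.009,.13,0)
ct,cs=read_camera("top"),read_camera("scene")
for n,c in (("top",ct),("scene",cs)):
    for q in whites(n,c):
        P=plane(c,q,.052); P=P[order(P)] if 0 else P
        print(n,"centre rel seat mm",((tob(P.mean(0))-[0,.11])*1e3).round(1),"corners",(tob(P)*1e3).round(1).tolist())
cv2.imwrite("pics/t5.png",cv2.resize(up(ct["img"],230,170,110,95,7),(770,560)))
E
```

```text
t 15.65 board [-110.5 -171.9] z 130.4 jaw -1.578 tool y [ 0.005 -0.005 -1.   ]
 shift/12cm [-0.744  0.002 -1.363]  turn y rev 0.2488 dist 0.186
top centre rel seat mm [2.4 2.3] corners [[62.3, 32.3], [-57.5, 32.5], [-57.4, 192.4], [62.1, 192.2]]
scene centre rel seat mm [3.2 2.9] corners [[65.6, 193.5], [65.3, 33.3], [-59.2, 32.8], [-58.9, 191.8]]
```

View pics/t5.png

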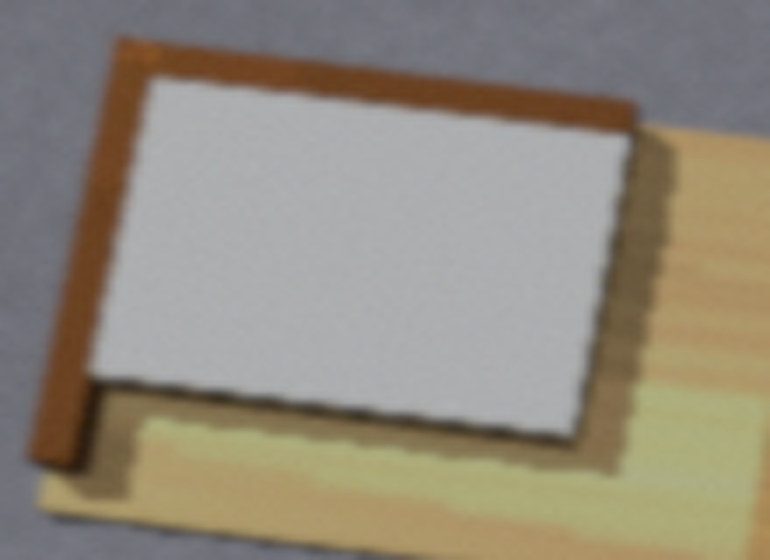

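The top panel covers the pile at (350,250) and is square and snug to both fences, with no lower white sticking out. I'll repeat the +y push, since the x push may have turned the lower panels.

>>> send_rows(plan=[[[0, 0, 0], [0, -0.023, 0]], [[0, 0, 0], [0, -0.023, 0]], [[0, 0, 0], [0, -0.023, 0]], [[0, 0, 0], [0, -0.023, 0]], [[0, 0, 0], [0, -0.023, 0]], [[0, 0, 0], [0, -0.023, 0]], [[0, 0, 0], [0, -0.023, 0]], [[0, 0, 0], [0, -0.023, 0]], [[0, 0, 0], [0, -0.023, 0]], [[0, 0, 0], [0, -0.023, 0]], [[0, 0, 0], [0, -0.021, 0]], [[0, 0, 0], [0, 0, 0]]])

```text
time: 16.95
eef_pos: [0.452, -0.1605, 0.129]
tcp_rot: [0.465, -0.533, 0.533, -0.465]
contact_force: [0.5, 0.0, -1.1]
opening: 0.85
```

>>> send_rows(plan=[[[-0.24, 0, 0.15], [0, 0, 0]], [[-0.24, 0, 0.15], [0, 0, 0]], [[-0.24, 0, 0.15], [0, 0, 0]], [[-0.24, 0, 0.15], [0, 0, 0]], [[-0.24, 0, 0.15], [0, 0, 0]], [[-0.24, 0, 0.15], [0, 0, 0]], [[0, 0, 0], [0, 0, 0]]])

```text
time: 17.65
eef_pos: [0.5844, -0.0019, 0.1293]
tcp_rot: [0.464, -0.532, 0.533, -0.466]
contact_force: [0.1, -1.5, 0.4]
opening: 0.849
```

```bash
python3 - <<'E'
from board import *
plan(-.003,.003,.02,0)
E
```

```text
t 17.65 board [-3.6 11. ] z 129.3 jaw 0.008 tool y [ 0.003  0.001 -1.   ]
 shift/12cm [0.068 0.911 0.002]  turn y rev 0.0012 dist 0.11
```

>>> send_rows(plan=[[[0.065, 0, 0], [0, 0.001, 0]], [[0, 0.25, 0], [0, 0, 0]], [[0, 0.25, 0], [0, 0, 0]], [[0, 0.25, 0], [0, 0, 0]], [[0, 0.15, 0], [0, 0, 0]], [[0, 0, 0], [0, 0, 0]], [[-0.05, 0, 0], [0, 0, 0]], [[-0.05, 0, 0], [0, 0, 0]], [[-0.03, 0, 0], [0, 0, 0]], [[-0.02, 0, 0], [0, 0, 0]], [[0, 0, 0], [0, 0, 0]]])

```text
time: 18.75
eef_pos: [0.5842, 0.0048, 0.0216]
tcp_rot: [0.462, -0.534, 0.535, -0.463]
contact_force: [-0.5, 0.0, -0.3]
opening: 0.848
```

>>> send_rows(plan=[[[-0.02, 0, 0], [0, 0, 0]], [[-0.01, 0, 0], [0, 0, 0]], [[0, 0, 0], [0, 0, 0]]])

```text
time: 19.05
eef_pos: [0.5843, 0.008, 0.0209]
tcp_rot: [-0.463, 0.535, -0.535, 0.462]
contact_force: [0.3, 0.6, 0.1]
opening: 0.85
```

>>> send_rows(plan=[[[-0.01, 0, 0], [0, 0, 0]], [[-0.01, 0, 0], [0, 0, 0]], [[-0.01, 0, 0], [0, 0, 0]], [[0, 0, 0], [0, 0, 0]]])

```text
time: 19.45
eef_pos: [0.5846, 0.0102, 0.0209]
tcp_rot: [0.463, -0.534, 0.535, -0.462]
contact_force: [-0.9, -3.8, 0.2]
opening: 0.846
```

>>> send_rows(plan=[[[-0.01, 0, 0], [0, 0, 0]], [[-0.01, 0, 0], [0, 0, 0]], [[0, 0, 0], [0, 0, 0]]])

```text
time: 19.75
eef_pos: [0.5847, 0.0102, 0.0209]
tcp_rot: [0.465, -0.533, 0.536, -0.461]
contact_force: [-4.1, -12.5, 1.8]
opening: 0.851
```

It is stopped dead at 12.5 N. I back off, lift clear and check.

>>> send_rows(plan=[[[0.1, 0, 0], [0, 0, 0]], [[0.1, 0, 0], [0, 0, 0]], [[0, -0.3, 0], [0, 0, 0]], [[0, -0.3, 0], [0, 0, 0]], [[0, -0.3, 0], [0, 0, 0]], [[0.38, -0.1, 0], [0, 0, 0]], [[0.38, -0.1, 0], [0, 0, 0]], [[0.38, 0, 0], [0, 0, 0]], [[0.38, 0, 0], [0, 0, 0]], [[0.3, 0, 0], [0, 0, 0]], [[0, 0, 0], [0, 0, 0]]])

```text
time: 20.85
eef_pos: [0.5495, -0.2305, 0.1533]
tcp_rot: [0.461, -0.535, 0.537, -0.461]
contact_force: [-0.1, 1.4, 0.8]
opening: 0.85
```

```bash
python3 - <<'E'
from meas import *
from board import *
ct,cs=read_camera("top"),read_camera("scene")
Q={}
for n,c in (("top",ct),("scene",cs)):
    for q in whites(n,c):
        P=plane(c,q,.052); i=order(P); Q[n]=q[i]
        e=P[i][2]-P[i][1]; print(n,"centre rel seat mm",((tob(P.mean(0))-[0,.11])*1e3).round(1),"corners",(tob(P[i])*1e3).round(1).tolist())
X=tri(ct,Q["top"],cs,Q["scene"]); print("tri z",X[:,2].round(4))
a=cv2.resize(up(ct["img"],230,170,110,95,5),(550,475)); b=up(cs["img"],290,220,125,75,5)
im=np.zeros((600,800,3),np.uint8); a=cv2.resize(a,(380,328)); im[:328,:380]=a; b=cv2.resize(b,(420,252)); im[:252,380:]=b
im[328:,:380]=cv2.resize(cs["img"],(380,272)); im[328:,420:]=cv2.resize(ct["img"],(380,272)); cv2.imwrite("pics/f6.png",im)
E
```

```text
top centre rel seat mm [2.3 2.5] corners [[-57.7, 32.2], [62.3, 32.5], [62.3, 192.5], [-57.7, 192.6]]
scene centre rel seat mm [2.9 2.9] corners [[-59.6, 32.9], [65.4, 33.2], [65.7, 191.8], [-60.0, 193.9]]
tri z [0.0532 0.0501 0.0497 0.0535]
```

View pics/f6.png

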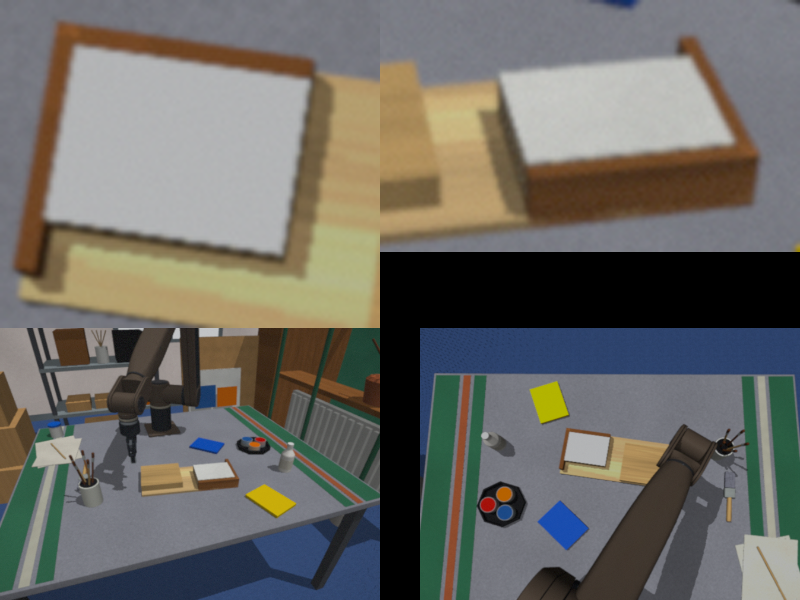

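The final picture shows the pile at (180,150), square in the corner with flush edges and no gap to either fence. The bystanders look unmoved, so I'm handing in.

```bash
python3 -c "
from plant import *
print(sign_off())"
```

```text
the job is handed in; nothing more can be done
None
```

I slid the ledge panel onto the pile with the open fingers. Then I squared all three panels with a +y push, a +x push and a second +y push, each until they stopped against the fences at 12–15 N. I handed in at about 21 s of the 72 s allowed.

**Last checks:**
- The top panel's edges lie within about 0.002 rad of the fences in the top view. No gap to the fences shows, and no lower panel sticks out.
- The top face triangulates to 50–53.5 mm, against 52 mm expected.
- The bystanders look unmoved by eye; I did not measure them.

**Disagreement:** the top panel's centre measured about +2.4 mm past the seat in both x and y. The panel cannot go past the fences, so I take this as a bias in my colour-mask fit of the fence plus calibration error, not a real offset.

**Not measured:** I could not measure the two lower panels directly after squaring. I judged them seated from the hard stop, the finger position at contact and the flush edges in the pictures.

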